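# Fetch the vial from behind the reagents

### The job

The sample vial is hemmed in at the back of the white reagent rack by a large bottle, a small amber bottle and a jar. Stand all three of them upright on the empty steel tray, then move the sample vial into the one free hole of the aluminium heating block, and after that put each of the three back, upright, in the same cup of the rack that it came from. Tip nothing over and leave the two vials that are already in the block where they are.

Things in the scene. Friction and masses are not known exactly. Their poses are not given: they have to be found in the camera images.
- rack: White T-shaped reagent rack, fixed. Origin: underside, below the vial socket; x to its back (away from the robot), y left, z up. Three round cups, 80 mm inside, floor 5 and flared rim 26 mm high, centres (0, 59), (0, -59), (-63, 0) mm: one vessel in each, which one varies. Vial socket at (0, 0), 23 mm inside, floor 5, rim 24 mm. A cap 25 mm high and a petri dish 16 mm high lie in its front corners
- tray: Empty shallow stainless steel tray, 126 x 256 mm outside, fixed to the bench left or right of the rack. Origin: centre of its underside; x along its short side, y along its long side, z up. Flat floor 3 mm above the bench, inside 120 x 250 mm, upright rim 16 mm high
- block: Aluminium heating block 56 x 128 mm, top face 45 mm above the bench, fixed to the bench on the other side of the rack from the tray. Origin: centre of its underside; x across, y along its row of three holes (38 mm apart, centred on the block), z up. The holes are 23.5 mm wide, chamfered 3.5 mm at the mouth, 22 mm deep (floors 23 mm above the bench)
- free_hole (a point): Centre of the mouth of the block's free hole, an end hole of the row, in the plane of the block's top face (45 mm above the bench)
- large_bottle: Large clear screw-cap bottle with a blue cap, 70 mm wide, 140 mm high, 0.24 kg nominal. Origin: centre of its underside; z up. Cap 54 mm wide, from 116 to 140 mm above the origin: pinch it by the cap
- small_bottle: Small amber screw-cap bottle with a black cap, 56 mm wide, 102 mm high, 0.13 kg nominal. Origin: centre of its underside; z up. Cap 52 mm wide, from 78 to 102 mm above the origin: pinch it by the cap
- jar: White plastic jar with a white screw lid, 66 mm wide, 83 mm high, 0.19 kg nominal. Origin: centre of its underside; z up. Lid 56 mm wide, from 70 to 83 mm above the origin, or pinch the 66 mm body
- sample_vial: Small vial with tan contents and a black cap, 18.4 mm wide, 44 mm high, 0.02 kg, standing in the rack's socket. Origin: centre of its underside; z up. Seated in the rack 25 mm of it stands above the socket; seated in the block 22 mm of it stands above the block
- block_vial_mid: Small vial with clear contents and a black cap, 18.4 mm wide, 44 mm high, already in the block's middle hole; leave it. Origin: centre of its underside
- block_vial_end: The same kind of vial with clear contents, already in the end hole farthest from the free one; leave it. Origin: centre of its underside
Not all that is in view belongs to the job. Leave any purple look-alike of the small_bottle alone.

How it is judged:
By the outcome, as a careful person would: the job done as asked, in the order asked, and still so for the second after the job is handed in, with the robot touching nothing.
It also fails if it takes over 139 s, if anything falls off the work surface, if the arm or the gripper's body presses on something with over 40 N, if the wrist force passes 120 N, or if a joint passes its speed limit or range.

### The arm

A 6-joint arm with a two-finger parallel gripper is mounted at the origin on a cart in front of the work surface, level with it; the furniture and walls round the work are solid. World frame = base frame: x ahead of the robot, y to its left, z up, the work surface at z = 0. Lengths are in mm, angles in rad, forces in N, time in s.
With the tool pointing down it reaches from about 275 to 750 mm from the base axis. Payload 10.2 kg.
Tool frame: the origin (TCP) lies on the centre line of the jaws, within the pads' length; the fingertips stand 19 mm ahead of it and the grasp point (between the pads) is the TCP; z points along the fingers, y is the line along which they close (so a half turn about z gives the same grasp; the last joint's range is limited). The gripper opens to 85 mm and grips with 20 to 120 N. Pads are 22 mm wide; open, the fingers measure 114 mm over their backs; the gripper's body (76 mm by 85 mm) begins 54 mm behind the grasp point. The pads swing forward as they close: fully open they stand 13 mm farther back than shut.
Start: joints at [0.91, 0.313, 1.498, -0, 1.331, -0.223], TCP at [222.586, 475.486, 250.294] pointing down, gripper open.
Joint ranges: [-2.94, 2.94], [-0.97, 2.17], [0.19, 2.56], [-1.23, 4.37], [0.02, 3.11], [-2.88, 2.88]. Speed limits (rad/s): [2.39, 2.39, 3.01, 3.14, 3.14, 3.14].

### API

Orientations are given as a unit quaternion [w, x, y, z].
In Python, from rig import sense, capture, finish_job, regions_of, mark_of gives the robot as it stands.
- The arm moves only by the tool jog_arm, never from a script. Its argument "series" is text: rows parted by semicolons, each of 7 numbers parted by spaces: the shift along the tool's x, y, z in units of 0.4 m (1.0 is 0.4 m), then the turn, a rotation vector about the tool's x, y, z in units of pi/2 rad (1.0 is pi/2 rad), then the opening, from -1 (shut) to 1 (fully open). A call has 1 to 20 rows; each row is the pose to reach, as a shift and turn from the pose commanded when the call began, along the tool's axes at that moment; what a row does not reach only later rows make up. A row lasts 1/8 s, in which the tool goes at most 62.5 mm and 10.7 degrees, less where a joint would pass 70% of its speed; a pose out of reach is approached as far as the arm can. A call with a number of a shift or a turn outside -1 to 1 is refused whole. A call with a gripper value outside its range is refused whole. The fingers move at their own pace and stop on an object; "grip_force" is the grip in N (left out, the last holds). Time passes only in rows, so rows that repeat a pose let the fingers close. It gives the time, the measured TCP pose, the force, the opening and the grip force at its end, in the units of the state.
- sense(): the state, without advancing time (a new reading comes with each control period).
- capture(name): name is "scene" or "top"; returns a dict with "img" (480x640x3 uint8, red, green, blue), "intrinsics" (3x3 intrinsics, pixels), "R" (3x3) and "t" (3): a world point X has camera coordinates R X + t. Camera axes: x right, y down, z forward; pixel columns grow to the right and rows downward; lengths in mm; the calibration is good to about 2 mm. A picture is of the moment at which its call begins. There is no depth.
- finish_job(): hands the job in; it is judged then, once.
Trained networks look in a picture, given as the dict that the camera call returned (one of the last four; its "shot" number tells which), for a name from the list of things; names that differ only in an ending like _2 or _b are one class to them, and where a whole thing is asked for, a point or a joint stands for the part that bears it (a point fixed in the world has none). Each returns a list of dicts, best first, with "confidence" (0 to 1); they miss things now and then, are a little off and sometimes report something else, mostly with a low value. They report only what shows in the picture. A call takes as long as a camera call. They do not tell look-alikes from the thing itself.
- regions_of(label, picture): "region" (480x640 bool, what is visible of it) and "point" ([row, column] in pixels, amid what is visible of it).
- mark_of(label, picture): "point" ([row, column] in pixels: a listed point, or the origin of a listed thing).
The state is a dict: "time_s": time; "joints": joint angles; "dq": joint speeds; "tau": joint torques, N m; "eef_pos": TCP position; "ee_rot": TCP orientation; "force": force on the tool from outside, world axes, zero at the start; "wrist_torque": the same for the moment, N m; "grip_width": opening from 0.0 (shut) to 1.0 (fully open); "grip_force": force on a finger pad.
Only numpy, scipy, OpenCV 4.12 (cv2) and the standard library are available. Lean on these libraries where they do the work, as an engineer would, in place of code of your own. Each camera call takes 0.05 s, during which the arm holds its last target. There are 200 camera calls.

## Working session

There is one attempt and no reset: what is moved stays moved. The work goes in short steps, Python scripts to look and compute and a tool call to move; the robot and the scene stay as the last step left them, time stands still between calls to the robot, and variables do not carry over. Pictures are saved under pics/ and viewed, at most 14 in all, crops included, and the job is handed in when it is done.

Besides the shell and the picture viewer there is one more tool, called as a command line: name --argument value ..., lists and objects as JSON in quotes. jog_arm: Moves the arm, as the interface text tells. Shifts and turns lie within -1 to 1; 1 stands for 0.4 m of shift or pi/2 rad of turn. Its arguments: {"type":"object","properties":{"series":{"type":"string"},"grip_force":{"type":"number"}},"required":["series"]}

```bash
mkdir -p pics; ls; cat > h.py <<'E'
import numpy as np, cv2
from rig import sense, capture, finish_job, regions_of, mark_of
def save(p,n,crop=None,s=1):
    i=p["img"][:,:,::-1]
    if crop: r0,r1,c0,c1=crop; i=i[r0:r1,c0:c1]
    if s!=1: i=cv2.resize(i,None,fx=s,fy=s,interpolation=cv2.INTER_CUBIC)
    cv2.imwrite("pics/"+n+".png",i)
def ray(p,rc):
    K=np.array(p["intrinsics"]);R=np.array(p["R"]);t=np.array(p["t"])
    d=R.T@np.linalg.inv(K)@np.array([rc[1],rc[0],1.]);return -R.T@t,d/np.linalg.norm(d)
def onz(p,rc,z):
    o,d=ray(p,rc);return o+d*(z-o[2])/d[2]
def proj(p,X):
    c=np.array(p["R"])@np.array(X,float)+np.array(p["t"]);q=np.array(p["intrinsics"])@c;return q[1]/q[2],q[0]/q[2]
def tri(rs):
    A=np.zeros((3,3));b=np.zeros(3)
    for o,d in rs:
        P=np.eye(3)-np.outer(d,d);A+=P;b+=P@o
    X=np.linalg.solve(A,b);return X,[float(np.linalg.norm((np.eye(3)-np.outer(d,d))@(X-o))) for o,d in rs]
E
python3 - <<'E'
from h import *
np.set_printoptions(precision=1,suppress=True)
print(sense())
P={n:capture(n) for n in("scene","top")}
for n,p in P.items():
    save(p,n+"0"); print(n,ray(p,(240,320)))
for l in "rack tray block free_hole large_bottle small_bottle jar sample_vial block_vial_mid block_vial_end".split():
    for n,p in P.items():
        m=mark_of(l,p); print(l,n,[(np.round(x["point"],1).tolist(),round(x["confidence"],2),onz(p,x["point"],45 if l=="free_hole" else 23 if 'block_v' in l else 0 if l in("rack","tray","block") else 5)[:2]) for x in m[:4]])
E
```

```text
pics
{'time_s': 0.0, 'joints': array([ 0.9,  0.3,  1.5, -0. ,  1.3, -0.2]), 'dq': array([ 0., -0., -0.,  0., -0., -0.]), 'tau': array([  0. , -41.2, -26. ,  -0. ,   0. ,  -0. ]), 'eef_pos': array([222.4, 475.3, 249.8]), 'ee_rot': array([-0. ,  0.2,  1. , -0. ]), 'force': array([-0.6,  0.9,  1.4]), 'wrist_torque': array([-0.,  0., -0.]), 'grip_force': 0.0, 'grip_width': 1.004648304451179}
scene (array([-341. , -763.9,  591.7]), array([ 0.7,  0.6, -0.4]))
top (array([ 296.9,   -8. , 1655.4]), array([ 0.2,  0. , -1. ]))
rack scene [([270.8, 303.9], 0.97, array([565.4, -30.6]))]
rack top [([268.1, 335.5], 0.85, array([569.5, -29.1])), ([295.6, 451.0], 0.68, array([ 492.9, -342.2]))]
tray scene [([249.2, 171.1], 0.91, array([472.4, 284. ])), ([332.9, 416.7], 0.54, array([ 493.2, -340.1]))]
tray top [([306.5, 222.6], 0.81, array([464.9, 277.8])), ([290.9, 335.8], 0.65, array([506.6, -29.6]))]
block scene [([335.5, 417.2], 0.93, array([ 486.3, -344.8]))]
block top [([296.3, 450.6], 0.56, array([ 491. , -341.1]))]
free_hole scene [([310.0, 395.1], 0.66, array([ 471.8, -307. ]))]
free_hole top []
large_bottle scene [([276.1, 330.8], 0.74, array([571.4, -96.7]))]
large_bottle top [([269.2, 357.3], 0.95, array([565.5, -88.6]))]
small_bottle scene []
small_bottle top [([191.7, 217.5], 0.86, array([787.2, 301.2])), ([266.4, 313.4], 0.72, array([573.6,  31.4]))]
jar scene [([275.4, 285.9], 0.7, array([519.4, -19.6]))]
jar top [([289.2, 337.0], 0.56, array([510.6, -32.8]))]
sample_vial scene [([267.8, 306.6], 0.45, array([572.1, -32.7]))]
sample_vial top [([270.6, 335.7], 0.51, array([561.8, -29.6]))]
block_vial_mid scene [([321.9, 416.4], 0.5, array([ 491.3, -339.1])), ([266.8, 307.7], 0.46, array([549. , -54.2]))]
block_vial_mid top [([294.0, 450.8], 0.62, array([ 494.5, -337.2]))]
block_vial_end scene [([322.0, 436.9], 0.61, array([ 512. , -367.9]))]
block_vial_end top [([290.6, 464.9], 0.58, array([ 503.5, -375.4]))]
```

View pics/scene0.png

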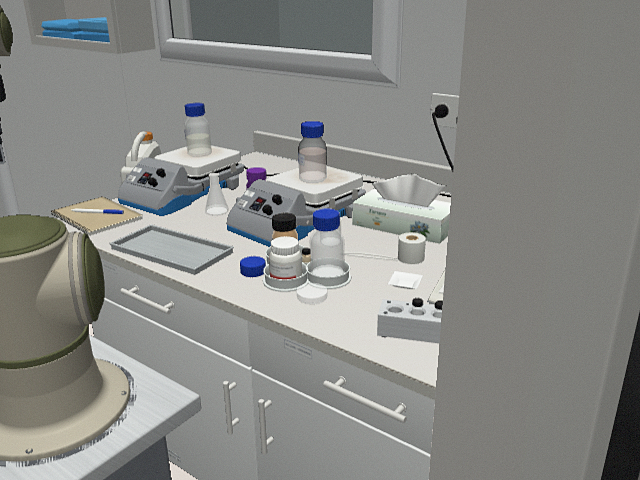

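View pics/top0.png

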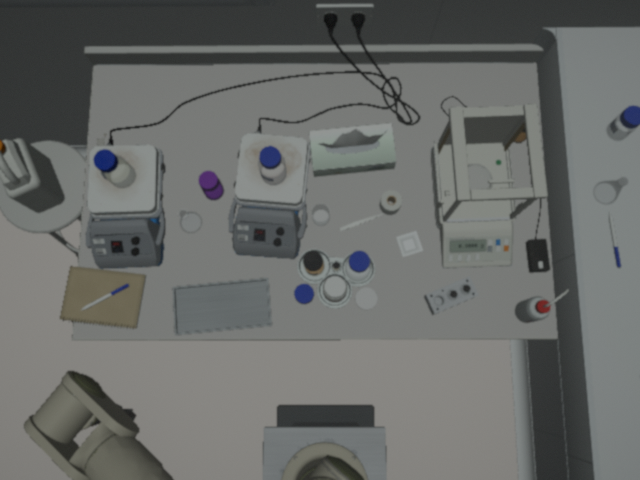

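Candidates: the large bottle is at top (262,359), with look-alikes on the stirrers at (160,270) and (160,106). The small bottle is at top (262,313), with the purple look-alike at (185,210). The jar is at top (288,335). The sample vial is at top (265,336), and the block vials at (293,453) and (289,465) resemble it. The tray is on the left at (306,222) and the block on the right at (296,450). I'll check these in a close crop.

```bash
python3 - <<'E'
from h import *
np.set_printoptions(precision=1,suppress=True)
p=capture("top"); s=capture("scene")
a=cv2.resize(p["img"][240:320,290:480],None,fx=4,fy=4,interpolation=cv2.INTER_CUBIC)
b=cv2.resize(s["img"][200:310,230:420],None,fx=4,fy=4,interpolation=cv2.INTER_CUBIC)
b=cv2.resize(b,(480,278));c=np.zeros((600,760,3),np.uint8);c[:320]=a;c[320:598,:480]=b
save({"img":c},"crop1")
print(p["intrinsics"],s["intrinsics"])
for l,z in (("large_bottle",145),("small_bottle",107),("jar",88),("sample_vial",49),("tray",3),("block",45)):
  for q in(p,s):
    for r in regions_of(l,q)[:2]:
        m=r["region"];ys,xs=np.nonzero(m);print(l,q["shot"],round(r["confidence"],2),m.sum(),ys.min(),ys.max(),xs.min(),xs.max(),ys.mean(),xs.mean())
E
```

```text
[[611.    0.  323.1]
 [  0.  611.  246.1]
 [  0.    0.    1. ]] [[616.4   0.  317.4]
 [  0.  616.4 238.8]
 [  0.    0.    1. ]]
large_bottle 3 0.9 686 251 281 345 372 265.8411078717201 358.11224489795916
large_bottle 4 0.75 2042 208 276 310 344 243.33741429970618 326.5822722820764
large_bottle 4 0.27 2106 299 342 377 440 321.48338081671415 407.47293447293447
small_bottle 3 0.59 503 171 200 200 223 185.59045725646124 211.12524850894633
small_bottle 3 0.58 393 251 275 304 324 263.0534351145038 313.8167938931298
small_bottle 4 0.84 570 212 238 272 296 224.640350877193 283.79473684210524
small_bottle 4 0.44 2113 299 343 378 440 321.6474207288216 407.9564600094652
jar 3 0.79 524 276 302 323 347 288.9465648854962 335.0171755725191
jar 4 0.88 1293 236 280 269 302 258.262180974478 285.0247486465584
jar 4 0.2 2222 298 342 376 440 321.4428442844284 407.53555355535553
sample_vial 4 0.63 86 248 261 302 308 254.53488372093022 305.2325581395349
sample_vial 4 0.53 3429 224 274 110 232 248.222805482648 172.34674832312626
tray 3 0.65 4639 278 334 174 271 306.32765682259105 222.1336494934253
tray 4 0.71 3542 224 273 110 233 247.899209486166 172.8170525127047
block 3 0.72 973 278 314 426 477 295.8890030832477 450.54367934224047
block 4 0.92 2079 299 342 377 440 321.51611351611353 407.4718614718615
```

View pics/crop1.png

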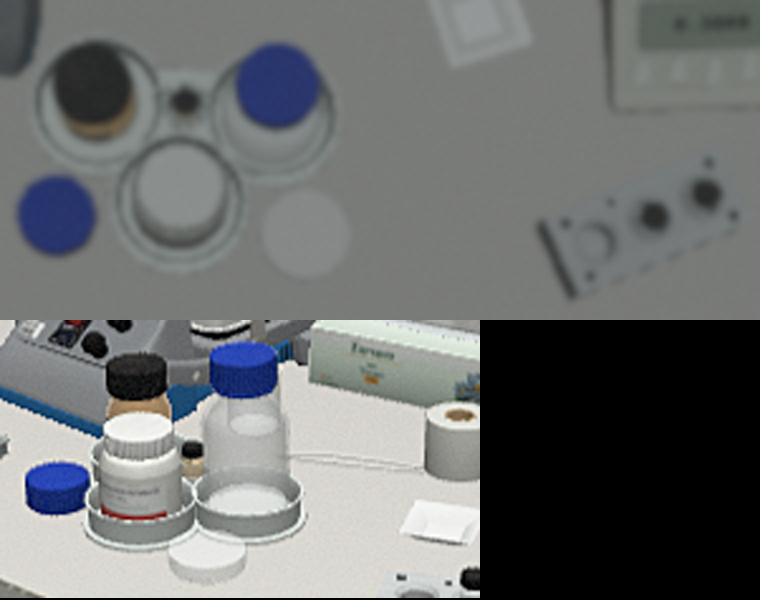

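The crop confirms the choices. In the rack, amber is left at about (261,313.7), large with its blue cap is right at (261,359.5), and the jar is in front at (285,335). The vial is at (265,336). The free hole is the near-left end at (300.5,439), with two vials beside it at (294,453.5) and (288.5,466).

```bash
python3 - <<'E'
from h import *
np.set_printoptions(precision=1,suppress=True)
p=capture("top"); s=capture("scene")
hs=cv2.cvtColor(p["img"],cv2.COLOR_RGB2HSV); hc=cv2.cvtColor(s["img"],cv2.COLOR_RGB2HSV)
def blob(m,near):
    n,l,st,c=cv2.connectedComponentsWithStats(m.astype(np.uint8))
    k=min(range(1,n),key=lambda i:np.hypot(c[i][1]-near[0],c[i][0]-near[1])+(st[i][4]<8)*999);return c[k][::-1],st[k].tolist()
print("blue",blob(cv2.inRange(hs,(105,110,30),(130,255,255)),(261,359)))
v=cv2.GaussianBlur(hs[:,:,2],(3,3),0)
for n,q,T in(("small",(260,313),62),("vial",(265,336),75),("mid",(294,453),75),("end",(288,466),75)):print(n,blob(v<T,q))
T=dict(large=((261,359.5),(213.5,326.2),145),small=((260.7,313.5),(217.4,284.2),107),jar=((285,335),(241.6,285),88),vial=((265.2,336),(249.9,305.6),49))
for n,(a,b,z) in T.items(): print(n,tri([ray(p,a),ray(s,b)]),onz(p,a,z),onz(s,b,z))
for n,a,z in(("free",(300.5,439.2),45),("mid",(294,453.5),67),("end",(288.5,466.2),67)):print(n,onz(p,a,z))
# circles on rack rims in top view
g=cv2.cvtColor(p["img"],cv2.COLOR_RGB2GRAY)[240:320,290:400];g=cv2.resize(g,None,fx=6,fy=6,interpolation=cv2.INTER_CUBIC)
c=cv2.HoughCircles(g,cv2.HOUGH_GRADIENT_ALT,1.5,100,param1=60,param2=.6,minRadius=60,maxRadius=110)
if c is not None:
  for x,y,r in c[0]:
    q=(240+(y+.5)/6-.5,290+(x+.5)/6-.5);print("circ",q,r/6,onz(p,q,26))
# tray & block outlines (top regions)
for l,z in(("tray",16),("block",45)):
    r=regions_of(l,p)[0]["region"].astype(np.uint8);ct=max(cv2.findContours(r,0,2)[0],key=cv2.contourArea)
    bx=cv2.boxPoints(cv2.minAreaRect(ct));print(l,np.array([onz(p,(y,x),z)[:2] for x,y in bx]))
st=sense();print(st["eef_pos"],st["ee_rot"],st["force"])
E
```

```text
blue (array([260.9, 358.9]), [350, 251, 20, 20, 307])
small (array([260.5, 312.5]), [304, 251, 18, 20, 281])
vial (array([265. , 335.8]), [333, 263, 7, 5, 29])
mid (array([293.7, 453.1]), [450, 291, 7, 6, 33])
end (array([288.2, 466. ]), [463, 285, 7, 7, 37])
large (array([564.8, -88.9, 143.7]), [1.610665013288026, 1.6106650132879572]) [563.5 -87.6 145. ] [563.8 -91.6 145. ]
small (array([572.8,  27.6, 105.5]), [1.6583448006572035, 1.6583448006571837]) [571.4  28.7 107. ] [571.5  24.3 107. ]
jar (array([511.4, -26.8,  86.5]), [0.4879277993680874, 0.48792779936815134]) [510.8 -26.5  88. ] [509.2 -29.3  88. ]
vial (array([570.5, -30.8,  46.7]), [1.2151078088872678, 1.215107808887338]) [569.3 -29.9  49. ] [567.8 -34.5  49. ]
free [ 474.7 -301.5   45. ]
mid [ 489.1 -335.4   67. ]
end [ 503.5 -369.1   67. ]
circ (np.float32(264.83334), np.float32(313.58334)) 14.761132 [574.4  30.4  26. ]
circ (np.float32(289.08334), np.float32(334.08334)) 15.441445 [508.2 -24.7  26. ]
circ (np.float32(289.08334), np.float32(334.08334)) 12.600545 [508.2 -24.7  26. ]
circ (np.float32(264.83334), np.float32(313.58334)) 10.950379 [574.4  30.4  26. ]
tray [[516.5 418.4]
 [541.5 154.2]
 [411.5 139.7]
 [387.1 399.7]]
block [[ 487.6 -259.8]
 [ 542.7 -387.1]
 [ 488.3 -408. ]
 [ 433.9 -281.5]]
[222.6 475.5 250.3] [0.  0.2 1.  0. ] [ 0.8 -1.  -0.9]
```

jog_arm --series "-0.1 -0.025 0 0 0 0.1 1;-0.2 -0.05 0 0 0 0.2 1;-0.3 -0.08 0 0 0 0.3 1;-0.4 -0.1 0 0 0 0.4 1;-0.5 -0.12 0 0 0 0.5 1;-0.6 -0.15 0 0 0 0.6 1;-0.7 -0.17 0 0 0 0.7 1;-0.757 -0.185 0 0 0 0.7156 1;-0.757 -0.185 0 0 0 0.7156 1;-0.757 -0.185 0 0 0 0.7156 1" --grip_force 40

```text
time_s: 3.25
eef_pos: [464.9, 280.6, 250.3]
ee_rot: [-0.0, 0.704, 0.711, -0.0]
force: [-0.1, -0.7, -0.3]
grip_width: 0.996
grip_force: 0.0
```

```bash
python3 -c "
from h import *
s=sense();print(s['eef_pos'],s['ee_rot'],s['joints'],s['force'])
from scipy.spatial.transform import Rotation as R
q=s['ee_rot'];print(R.from_quat([q[1],q[2],q[3],q[0]]).as_matrix())"
```

```text
[464.88274057 280.59046265 250.2954457 ] [-1.48117241e-04  7.03598140e-01  7.10598081e-01 -4.71659046e-05] [3.27089434e-01 3.52718886e-01 1.44276802e+00 2.28593169e-04
 1.34632252e+00 3.17139074e-01] [-0.05970536 -0.7179975  -0.27170616]
[[-9.89927034e-03  9.99950963e-01 -2.76875340e-04]
 [ 9.99950991e-01  9.89930976e-03  1.41398028e-04]
 [ 1.44131969e-04 -2.75462033e-04 -9.99999952e-01]]
```

jog_arm --series "-0.1 0.03 0 0 0 0.006 1;-0.22 0.06 0 0 0 0.006 1;-0.34 0.09 0 0 0 0.006 1;-0.46 0.12 0 0 0 0.006 1;-0.58 0.15 0 0 0 0.006 1;-0.7 0.18 0 0 0 0.006 1;-0.82 0.21 0 0 0 0.006 1;-0.926 0.239 0 0 0 0.006 1;-0.926 0.239 0 0 0 0.006 1;-0.926 0.239 0.06 0 0 0.006 1;-0.926 0.239 0.14 0 0 0.006 1;-0.926 0.239 0.2 0 0 0.006 1;-0.926 0.239 0.25 0 0 0.006 1;-0.926 0.239 0.29 0 0 0.006 1;-0.926 0.239 0.29 0 0 0.006 1;-0.926 0.239 0.29 0 0 0.006 1"

```text
time_s: 5.25
eef_pos: [564.7, -89.2, 135.2]
ee_rot: [0.001, 0.707, 0.707, 0.0]
force: [-0.7, 0.0, 0.4]
grip_width: 0.999
grip_force: 0.0
```

```bash
python3 -c "
from h import *
s=capture('scene');p=capture('top')
a=cv2.resize(s['img'][170:310,230:430],(600,420),interpolation=cv2.INTER_CUBIC);save({'img':a},'g1')
print(sense()['joints'],sense()['force'],sense()['ee_rot'])"
```

```text
[-3.61865517e-01  5.23982768e-01  1.50216291e+00  8.87782681e-07
  1.11390560e+00 -3.61534251e-01] [-0.16970563 -0.04165504  0.62215518] [7.02375396e-04 7.07223820e-01 7.06989303e-01 3.17219514e-04]
```

View pics/g1.png

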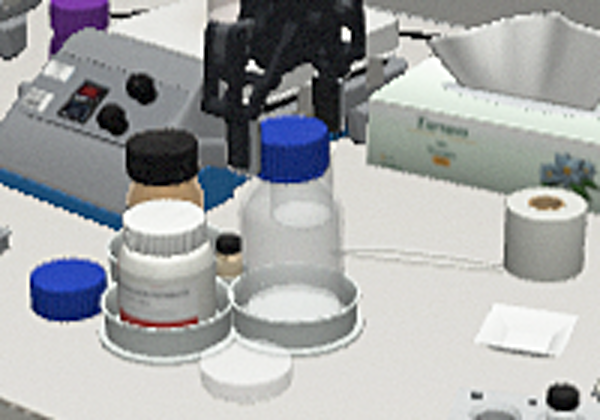

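The view shows the fingers straddling the blue cap, at about (150,240) and (110,325) in the crop. I'll close them.

jog_arm --series "0 0 0 0 0 0 0.4;0 0 0 0 0 0 -1;0 0 0 0 0 0 -1;0 0 0 0 0 0 -1;0 0 0 0 0 0 -1;0 0 0 0 0 0 -1;0 0 0 0 0 0 -1;0 0 0 0 0 0 -1" --grip_force 40

```text
time_s: 6.35
eef_pos: [564.6, -89.5, 134.8]
ee_rot: [0.0, 0.707, 0.707, 0.0]
force: [0.5, 1.1, 5.7]
grip_width: 0.628
grip_force: 42.5
```

jog_arm --series "0 0 -0.02 0 0 0 -1;0 0 -0.06 0 0 0 -1;0 0 -0.13 0 0 0 -1;0 0 -0.2 0 0 0 -1;0 0 -0.27 0 0 0 -1;0 0 -0.31 0 0 0 -1;0 0 -0.325 0 0 0 -1;0.03 -0.01 -0.325 0 0 0 -1;0.1 -0.03 -0.325 0 0 0 -1;0.19 -0.05 -0.325 0 0 0 -1;0.28 -0.075 -0.325 0 0 0 -1;0.37 -0.1 -0.325 0 0 0 -1;0.46 -0.12 -0.325 0 0 0 -1;0.55 -0.145 -0.325 0 0 0 -1;0.64 -0.17 -0.325 0 0 0 -1;0.73 -0.195 -0.325 0 0 0 -1;0.82 -0.22 -0.325 0 0 0 -1;0.9 -0.24 -0.325 0 0 0 -1;0.96 -0.26 -0.325 0 0 0 -1;0.99 -0.27 -0.325 0 0 0 -1"

```text
time_s: 8.85
eef_pos: [455.3, 307.8, 263.3]
ee_rot: [-0.0, 0.707, 0.707, -0.001]
force: [0.4, -1.3, -3.2]
grip_width: 0.62
grip_force: 42.7
```

jog_arm --series "0.05 0 0 0 0 0 -1;0.1 0 0.03 0 0 0 -1;0.11 0 0.1 0 0 0 -1;0.11 0 0.18 0 0 0 -1;0.11 0 0.24 0 0 0 -1;0.11 0 0.28 0 0 0 -1;0.11 0 0.3 0 0 0 -1;0.11 0 0.315 0 0 0 -1;0.11 0 0.321 0 0 0 -1;0.11 0 0.321 0 0 0 -1;0.11 0 0.321 0 0 0 -1"

```text
time_s: 10.22
eef_pos: [456.8, 350.7, 136.3]
ee_rot: [0.0, 0.707, 0.707, 0.0]
force: [0.2, -0.9, -3.2]
grip_width: 0.618
grip_force: 42.8
```

```bash
python3 -c "
from h import *
s=capture('scene');p=capture('top')
a=cv2.resize(s['img'][140:290,90:290],(600,450),interpolation=cv2.INTER_CUBIC);save({'img':a},'g2')
print(sense()['eef_pos'],sense()['force'])"
```

```text
[456.68999544 350.66377709 136.20830535] [ 0.25215148 -0.16165951 -2.10134314]
```

View pics/g2.png

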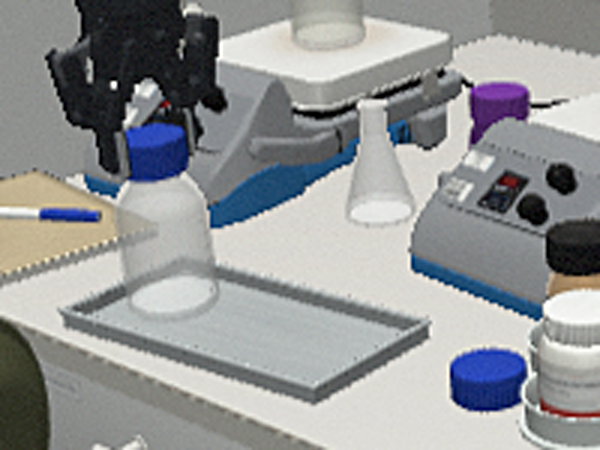

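The bottle is held over the left end of the tray, with its base at about (298,172) in the crop. I'll check the tray margins from the corner pixels.

```bash
python3 -c "
from h import *
np.set_printoptions(precision=1,suppress=True)
s=capture('scene');p=capture('top')
for n,x,y in(('left',62,309),('right',430,320),('front',316,385),('back',198,264)):print(n,onz(s,(140+y/3-.3,90+x/3-.3),16))
c=np.array([464,278]);a=np.array([-.093,.995]);b=np.array([.995,.093])
for n,u,v in(('left',-1,1),('back',1,1),('right',1,-1),('front',-1,-1)):
  X=np.r_[c+u*63*b+v*128*a,16];r=proj(s,X);print(n,X,(r[0]-140)*3,(r[1]-90)*3,'top',proj(p,X))
g=cv2.resize(p['img'][265:345,165:285],None,fx=6,fy=6,interpolation=cv2.INTER_CUBIC);save({'img':g},'t2')
"
```

```text
left [392.1 396.9  16. ]
right [542.4 153.8  16. ]
front [417.4 141.8  16. ]
back [510.8 382.5  16. ]
left [389.4 399.5  16. ] 308.4524927530799 56.04128759186048 top (np.float64(334.35178483268277), np.float64(175.1102971251887))
back [514.8 411.2  16. ] 253.55646782599194 178.03072143137092 top (np.float64(287.6195017182102), np.float64(172.92496893284059))
right [538.6 156.5  16. ] 319.9431177370634 422.9594637610508 top (np.float64(278.619865061717), np.float64(267.13863272525515))
front [413.2 144.8  16. ] 385.1805489372741 307.70381158178725 top (np.float64(325.13476753412044), np.float64(270.75921498912766))
```

View pics/t2.png

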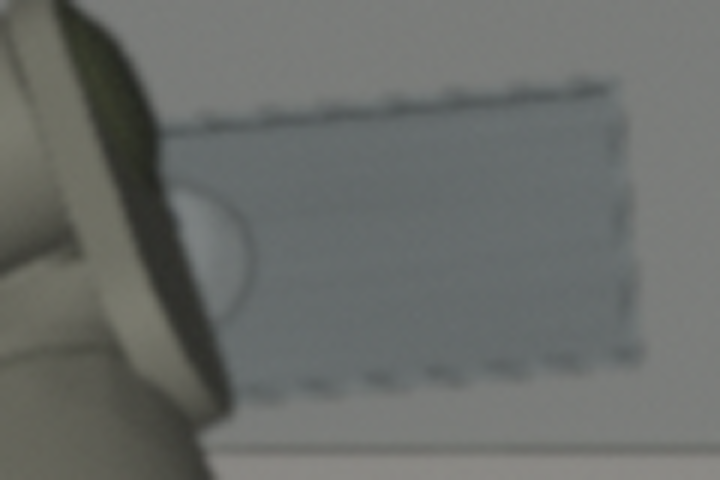

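The tray model fits the picture to about 2 mm, with margins of at least 17 mm. I'll lower and release.

jog_arm --series "0 0 0.004 0 0 0 -1;0 0 0.009 0 0 0 -1;0 0 0.009 0 0 0 -1;0 0 0.009 0 0 0 -1"

```text
time_s: 10.92
eef_pos: [456.7, 350.7, 132.8]
ee_rot: [0.0, 0.707, 0.707, 0.0]
force: [-1.8, -0.5, 4.8]
grip_width: 0.619
grip_force: 43.1
```

jog_arm --series "0 0 0 0 0 0 -0.1;0 0 0 0 0 0 0.4;0 0 0 0 0 0 1;0 0 0 0 0 0 1;0 0 0 0 0 0 1;0 0 -0.04 0 0 0 1;0 0 -0.12 0 0 0 1;0 0 -0.22 0 0 0 1;-0.06 0.02 -0.25 0 0 0 1;-0.16 0.06 -0.25 0 0 0 1;-0.28 0.1 -0.25 0 0 0 1;-0.4 0.14 -0.25 0 0 0 1;-0.52 0.18 -0.25 0 0 0 1;-0.64 0.23 -0.25 0 0 0 1;-0.76 0.27 -0.25 0 0 0 1;-0.808 0.287 -0.25 0 0 0 1;-0.808 0.287 -0.25 0 0 0 1"

```text
time_s: 13.05
eef_pos: [571.4, 26.9, 232.8]
ee_rot: [0.0, 0.708, 0.706, 0.0]
force: [-0.3, -0.0, -1.1]
grip_width: 0.995
grip_force: 0.0
```

jog_arm --series "0 0 0.05 0 0 0 1;0 0 0.14 0 0 0 1;0 0 0.23 0 0 0 1;0 0 0.29 0 0 0 1;0 0 0.32 0 0 0 1;0 0 0.339 0 0 0 1;0 0 0.339 0 0 0 1;0 0 0.339 0 0 0 1;0 0 0.339 0 0 0 0.4;0 0 0.339 0 0 0 -1;0 0 0.339 0 0 0 -1;0 0 0.339 0 0 0 -1;0 0 0.339 0 0 0 -1;0 0 0.339 0 0 0 -1;0 0 0.339 0 0 0 -1;0 0 0.339 0 0 0 -1"

```text
time_s: 15.05
eef_pos: [571.6, 27.2, 97.3]
ee_rot: [0.001, 0.707, 0.707, 0.0]
force: [1.2, -0.0, 6.6]
grip_width: 0.598
grip_force: 41.4
```

jog_arm --series "0 0 -0.02 0 0 0 -1;0 0 -0.08 0 0 0 -1;0 0 -0.16 0 0 0 -1;0 0 -0.22 0 0 0 -1;0.02 -0.01 -0.25 0 0 0 -1;0.08 -0.035 -0.25 0 0 0 -1;0.16 -0.07 -0.25 0 0 0 -1;0.25 -0.11 -0.25 0 0 0 -1;0.34 -0.15 -0.25 0 0 0 -1;0.43 -0.19 -0.25 0 0 0 -1;0.52 -0.23 -0.25 0 0 0 -1;0.58 -0.255 -0.25 0 0 0 -1;0.614 -0.268 -0.23 0 0 0 -1;0.614 -0.268 -0.18 0 0 0 -1;0.614 -0.268 -0.12 0 0 0 -1;0.614 -0.268 -0.06 0 0 0 -1;0.614 -0.268 -0.025 0 0 0 -1;0.614 -0.268 -0.008 0 0 0 -1;0.614 -0.268 0.006 0 0 0 -1;0.614 -0.268 0.006 0 0 0 -1"

```text
time_s: 17.55
eef_pos: [464.8, 273.2, 95.0]
ee_rot: [0.001, 0.707, 0.707, 0.001]
force: [1.8, 0.1, -0.4]
grip_width: 0.602
grip_force: 41.9
```

jog_arm --series "0 0 0.0015 0 0 0 -1;0 0 0.0015 0 0 0 -0.1;0 0 0.0015 0 0 0 0.4;0 0 0.0015 0 0 0 1;0 0 0.0015 0 0 0 1;0 0 0 0 0 0 1;0 0 -0.06 0 0 0 1;0 0 -0.15 0 0 0 1;0 0 -0.24 0 0 0 1;-0.06 0.01 -0.26 0 0 0 1;-0.16 0.03 -0.26 0 0 0 1;-0.28 0.05 -0.26 0 0 0 1;-0.4 0.07 -0.26 0 0 0 1;-0.52 0.09 -0.26 0 0 0 1;-0.64 0.105 -0.26 0 0 0 1;-0.72 0.114 -0.26 0 0 0 1;-0.752 0.114 -0.26 0 0 0 1;-0.752 0.114 -0.2 0 0 0 1;-0.752 0.114 -0.16 0 0 0 1"

```text
time_s: 19.92
eef_pos: [509.2, -27.1, 157.5]
ee_rot: [-0.0, 0.707, 0.707, -0.0]
force: [-0.0, -0.2, 0.1]
grip_width: 1.0
grip_force: 0.0
```

```bash
python3 -c "
from h import *
np.set_printoptions(precision=1,suppress=True)
s=capture('scene');p=capture('top')
a=cv2.resize(s['img'][140:290,90:340],(750,450),interpolation=cv2.INTER_CUBIC);save({'img':a},'g3')
print(sense()['eef_pos'],sense()['force'])
for q in (p,s): print([(x['point'],x['confidence'],onz(q,x['point'],5)) for x in mark_of('jar',q)[:2]])"
```

```text
[508.7 -26.9 156.9] [ 0.4  0.4 -0.4]
[]
[([276.2, 285.5], 0.75, array([516.1, -21.3,   5. ]))]
```

View pics/g3.png

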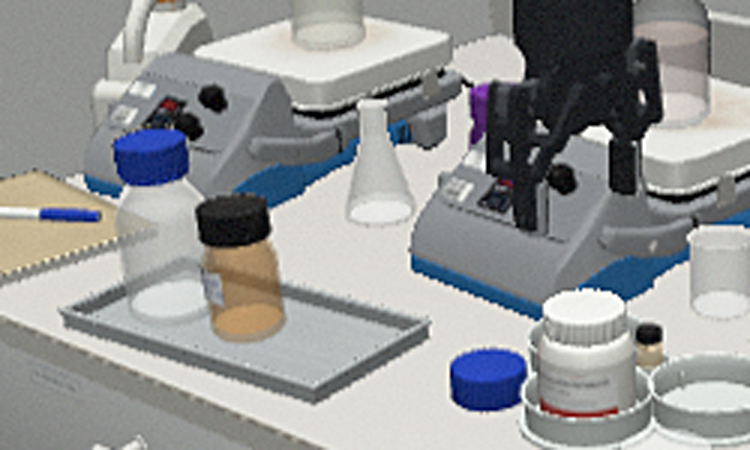

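Both bottles stand upright in the tray, and the open gripper hangs above the jar. I'll descend to the jar body.

jog_arm --series "0 0.006 0.05 0 0 0 1;0 0.006 0.11 0 0 0 1;0 0.006 0.16 0 0 0 1;0 0.006 0.2 0 0 0 1;0 0.006 0.225 0 0 0 1;0 0.006 0.243 0 0 0 1;0 0.006 0.243 0 0 0 1;0 0.006 0.243 0 0 0 0.5;0 0.006 0.243 0 0 0 -1;0 0.006 0.243 0 0 0 -1;0 0.006 0.243 0 0 0 -1;0 0.006 0.243 0 0 0 -1;0 0.006 0.243 0 0 0 -1;0 0.006 0.243 0 0 0 -1"

```text
time_s: 21.88
eef_pos: [512.1, -27.9, 61.8]
ee_rot: [0.0, 0.707, 0.707, 0.0]
force: [-1.9, 0.8, 5.7]
grip_width: 0.761
grip_force: 44.4
```

jog_arm --series "0 0 -0.02 0 0 0 -1;0 0 -0.07 0 0 0 -1;0 0 -0.13 0 0 0 -1;0.02 0 -0.15 0 0 0 -1;0.08 -0.02 -0.15 0 0 0 -1;0.16 -0.03 -0.15 0 0 0 -1;0.25 -0.05 -0.15 0 0 0 -1;0.34 -0.065 -0.15 0 0 0 -1;0.43 -0.08 -0.15 0 0 0 -1;0.51 -0.095 -0.15 0 0 0 -1;0.56 -0.101 -0.13 0 0 0 -1;0.56 -0.101 -0.08 0 0 0 -1;0.56 -0.101 -0.04 0 0 0 -1;0.56 -0.101 -0.015 0 0 0 -1;0.56 -0.101 0 0 0 0 -1;0.56 -0.101 0.005 0 0 0 -1;0.56 -0.101 0.006 0 0 0 -1;0.56 -0.101 0.006 0 0 0 -1"

```text
time_s: 24.12
eef_pos: [471.7, 196.0, 59.8]
ee_rot: [0.0, 0.707, 0.707, -0.0]
force: [-4.5, -2.6, 9.4]
grip_width: 0.758
grip_force: 46.2
```

jog_arm --series "0 0 0 0 0 0 0.6;0 0 0 0 0 0 1;0 0 0 0 0 0 1;0 0 0 0 0 0 1;0 0 -0.04 0 0 0 1;0 0 -0.12 0 0 0 1;0 0 -0.21 0 0 0 1;-0.04 0.02 -0.25 0 0 0 1;-0.13 0.06 -0.25 0 0 0 0.6;-0.24 0.11 -0.25 0 0 0 0.3;-0.35 0.16 -0.25 0 0 0 0;-0.46 0.2 -0.25 0 0 0 0;-0.54 0.235 -0.25 0 0 0 0;-0.5675 0.243 -0.25 0 0 0 0;-0.5675 0.243 -0.2 0 0 0 0;-0.5675 0.243 -0.15 0 0 0 0;-0.5675 0.243 -0.11 0 0 0 0;-0.5675 0.243 -0.11 0 0 0 0"

```text
time_s: 26.38
eef_pos: [568.3, -30.3, 102.1]
ee_rot: [-0.001, 0.707, 0.707, -0.0]
force: [-0.3, -0.5, 0.3]
grip_width: 0.504
grip_force: 0.0
```

```bash
python3 -c "
from h import *
np.set_printoptions(precision=1,suppress=True)
s=capture('scene');p=capture('top')
a=cv2.resize(s['img'][170:300,100:340],(780,422),interpolation=cv2.INTER_CUBIC);save({'img':a},'g4')
S=sense();print(S['eef_pos'],S['force'],S['grip_width'])
print(proj(s,S['eef_pos']),proj(s,S['eef_pos']+[0,0,-19]))
for q in (p,s): print([(x['point'],x['confidence'],onz(q,x['point'],5)) for x in mark_of('sample_vial',q)[:2]])"
```

```text
[569.  -30.6 103.4] [-0.3 -0.9  0.9] 0.5015666734294456
(np.float64(225.1884364851707), np.float64(303.97057743305265)) (np.float64(233.6728732935449), np.float64(304.15994617031555))
[]
[([267.6, 305.7], 0.71, array([571.7, -30.6,   5. ])), ([250.7, 173.4], 0.22, array([463.2, 264.6,   5. ]))]
```

View pics/g4.png

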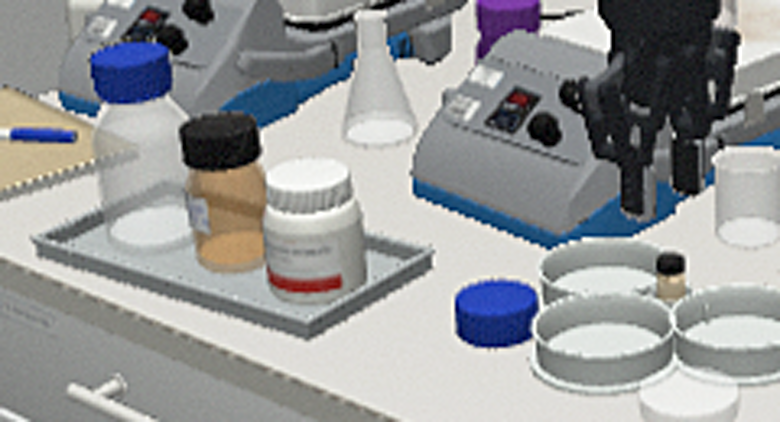

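The view shows three vessels upright in the tray, with the gripper over the vial at crop (270,670). The vial sits slightly to the right of the jaws' centre.

jog_arm --series "-0.005 0.001 0.04 0 0 0 0;-0.005 0.001 0.08 0 0 0 0;-0.005 0.001 0.11 0 0 0 0;-0.005 0.001 0.128 0 0 0 0;-0.005 0.001 0.136 0 0 0 0;-0.005 0.001 0.136 0 0 0 0;-0.005 0.001 0.136 0 0 0 -1;-0.005 0.001 0.136 0 0 0 -1;-0.005 0.001 0.136 0 0 0 -1;-0.005 0.001 0.136 0 0 0 -1;-0.005 0.001 0.136 0 0 0 -1;-0.005 0.001 0.136 0 0 0 -1" --grip_force 30

```text
time_s: 28.08
eef_pos: [569.4, -32.9, 48.6]
ee_rot: [0.0, 0.707, 0.707, 0.0]
force: [-0.3, -0.2, 4.7]
grip_width: 0.207
grip_force: 29.7
```

jog_arm --series "0 0 -0.02 0 0 0 -1;0 0 -0.07 0 0 0 -1;0 0 -0.14 0 0 0 -1;-0.02 0 -0.18 0 0 0 -1;-0.08 -0.03 -0.18 0 0 0 -1;-0.17 -0.06 -0.18 0 0 0 -1;-0.27 -0.1 -0.18 0 0 0 -1;-0.37 -0.13 -0.18 0 0 0 -1;-0.47 -0.17 -0.18 0 0 0 -1;-0.56 -0.2 -0.18 0 0 0 -1;-0.64 -0.225 -0.18 0 0 0 -1;-0.68 -0.237 -0.17 0 0 0 -1;-0.68 -0.237 -0.14 0 0 0 -1;-0.68 -0.237 -0.13 0 0 0 -1;-0.68 -0.237 -0.13 0 0 0 -1;-0.68 -0.237 -0.13 0 0 0 -1"

```text
time_s: 30.08
eef_pos: [474.6, -304.3, 100.5]
ee_rot: [0.0, 0.707, 0.707, 0.0]
force: [0.1, -0.7, 0.2]
grip_width: 0.204
grip_force: 29.3
```

```bash
python3 -c "
from h import *
np.set_printoptions(precision=1,suppress=True)
s=capture('scene');p=capture('top')
a=cv2.resize(s['img'][250:350,370:450],(480,600),interpolation=cv2.INTER_CUBIC)
b=cv2.resize(p['img'][270:320,420:480],(300,250),interpolation=cv2.INTER_CUBIC)
c=np.zeros((600,790,3),np.uint8);c[:,:480]=a;c[:250,490:]=b
save({'img':c},'g5')
S=sense();print(S['eef_pos'],S['force'],S['grip_width'])
for q in (p,s):
  for l,z in(('free_hole',45),('sample_vial',56),('block_vial_mid',23)): print(l,[(x['point'],round(x['confidence'],2),onz(q,x['point'],z)) for x in mark_of(l,q)[:3]])"
```

```text
[ 474.5 -304.6  100.6] [0.5 0.1 0.8] 0.2009514732674188
free_hole []
sample_vial []
block_vial_mid []
free_hole [([309.9, 395.3], 0.61, array([ 472.3, -307.1,   45. ]))]
sample_vial [([301.2, 396.8], 0.47, array([ 483. , -303.2,   56. ]))]
block_vial_mid [([324.1, 415.6], 0.6, array([ 484.2, -341.5,   23. ]))]
```

View pics/g5.png

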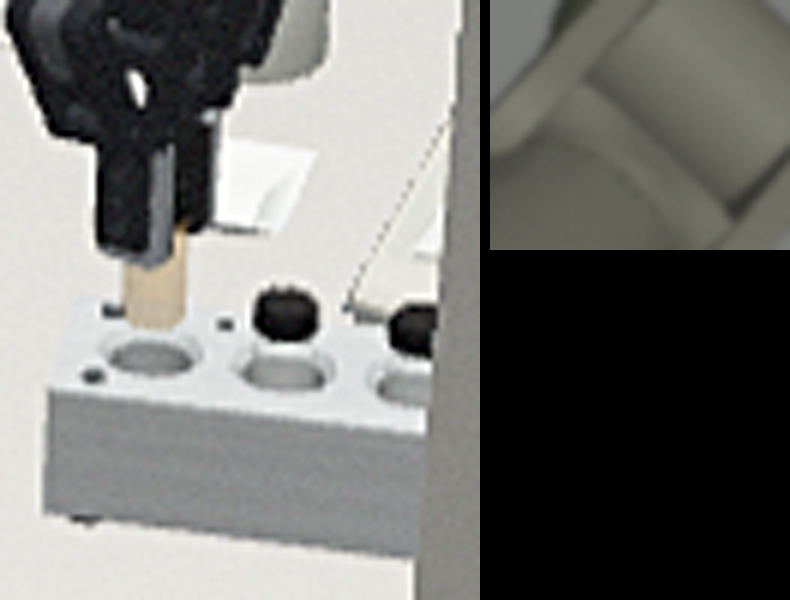

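The vial is directly above the free hole, with its base at x≈156 and the hole at x≈153 in the crop (6× scale, under 1 mm off). I'll insert it slowly.

jog_arm --series "0 0 0.015 0 0 0 -1;0 0 0.03 0 0 0 -1;0 0 0.045 0 0 0 -1;0 0 0.06 0 0 0 -1;0 0 0.07 0 0 0 -1;0 0 0.078 0 0 0 -1;0 0 0.078 0 0 0 -1"

```text
time_s: 31.35
eef_pos: [474.2, -304.7, 68.9]
ee_rot: [-0.0, 0.707, 0.707, 0.0]
force: [0.2, 0.1, -1.1]
grip_width: 0.202
grip_force: 29.3
```

jog_arm --series "0 0 0.003 0 0 0 -1;0 0 0.005 0 0 0 -1;0 0 0.005 0 0 0 -1;0 0 0.005 0 0 0 -0.4;0 0 0.005 0 0 0 -0.2;0 0 0.005 0 0 0 -0.1;0 0 0.005 0 0 0 -0.1;0 0 -0.03 0 0 0 -0.1;0 0 -0.09 0 0 0 -0.1;0 0 -0.15 0 0 0 0;0 0 -0.2 0 0 0 0.3;0.1 0 -0.22 0 0 0 1;0.2 0 -0.22 0 0 0 1;0.3 0 -0.22 0 0 0 1;0.4 0 -0.22 0 0 0 1;0.5 0 -0.22 0 0 0 1;0.6 0 -0.22 0 0 0 1;0.7 0 -0.22 0 0 0 1;0.78 0 -0.22 0 0 0 1;0.78 0 -0.22 0 0 0 1"

```text
time_s: 33.85
eef_pos: [474.4, 8.7, 158.0]
ee_rot: [0.0, 0.706, 0.708, 0.0]
force: [-0.2, -0.5, -0.8]
grip_width: 1.001
grip_force: 0.0
```

```bash
python3 -c "
from h import *
np.set_printoptions(precision=1,suppress=True)
s=capture('scene');p=capture('top')
a=cv2.resize(s['img'][280:350,360:450],(450,350),interpolation=cv2.INTER_CUBIC)
b=cv2.resize(p['img'][270:320,420:480],(300,250),interpolation=cv2.INTER_CUBIC)
c=np.zeros((350,760,3),np.uint8);c[:,:450]=a;c[:250,460:]=b
save({'img':c},'g6')
S=sense();print(S['eef_pos'],S['force'],S['grip_width'])"
```

```text
[474.7   6.8 157.7] [ 0.3 -0.2  0.1] 0.9995033274309746
```

View pics/g6.png

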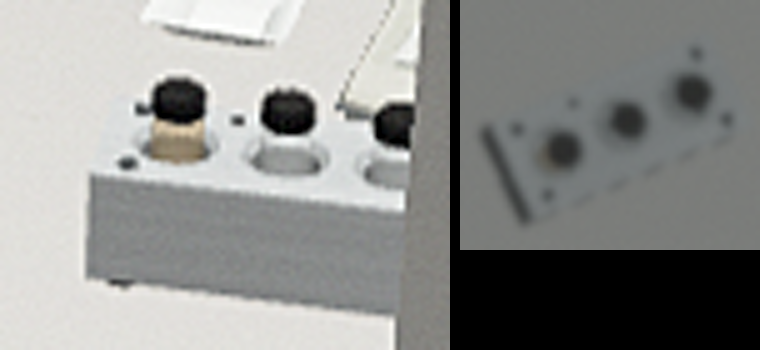

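The vial is seated in the free hole, with its cap level with its neighbours. Next is the jar.

jog_arm --series "0.05 0 0 0 0 0 1;0.15 0 0 0 0 0 1;0.26 0 0 0 0 0 1;0.37 -0.007 0 0 0 0 1;0.45 -0.007 0 0 0 0 1;0.472 -0.007 0 0 0 0 1;0.472 -0.007 0 0 0 0 1;0.472 -0.007 0.05 0 0 0 1;0.472 -0.007 0.12 0 0 0 1;0.472 -0.007 0.18 0 0 0 1;0.472 -0.007 0.22 0 0 0 1;0.472 -0.007 0.243 0 0 0 1;0.472 -0.007 0.243 0 0 0 1;0.472 -0.007 0.243 0 0 0 0.5;0.472 -0.007 0.243 0 0 0 -1;0.472 -0.007 0.243 0 0 0 -1;0.472 -0.007 0.243 0 0 0 -1;0.472 -0.007 0.243 0 0 0 -1;0.472 -0.007 0.243 0 0 0 -1;0.472 -0.007 0.243 0 0 0 -1" --grip_force 40

```text
time_s: 36.45
eef_pos: [472.1, 196.1, 60.9]
ee_rot: [0.0, 0.707, 0.707, 0.001]
force: [-2.6, -2.2, 6.4]
grip_width: 0.756
grip_force: 44.6
```

jog_arm --series "0 0 -0.02 0 0 0 -1;0 0 -0.07 0 0 0 -1;0 0 -0.13 0 0 0 -1;-0.02 0 -0.15 0 0 0 -1;-0.08 0.01 -0.15 0 0 0 -1;-0.16 0.03 -0.15 0 0 0 -1;-0.25 0.045 -0.15 0 0 0 -1;-0.34 0.06 -0.15 0 0 0 -1;-0.43 0.075 -0.15 0 0 0 -1;-0.51 0.09 -0.15 0 0 0 -1;-0.545 0.095 -0.14 0 0 0 -1;-0.5565 0.095 -0.12 0 0 0 -1;-0.5565 0.095 -0.09 0 0 0 -1;-0.5565 0.095 -0.06 0 0 0 -1;-0.5565 0.095 -0.04 0 0 0 -1;-0.5565 0.095 -0.02 0 0 0 -1;-0.5565 0.095 -0.01 0 0 0 -1;-0.5565 0.095 -0.006 0 0 0 -1;-0.5565 0.095 -0.006 0 0 0 -1"

```text
time_s: 38.83
eef_pos: [509.5, -26.6, 62.9]
ee_rot: [-0.0, 0.707, 0.707, -0.0]
force: [-3.3, 1.0, 5.1]
grip_width: 0.76
grip_force: 45.5
```

jog_arm --series "0 0 0.001 0 0 0 -1;0 0 0.001 0 0 0 0.6;0 0 0.001 0 0 0 1;0 0 0.001 0 0 0 1;0 0 0 0 0 0 1;0 0 -0.05 0 0 0 1;0 0 -0.13 0 0 0 1;0 0 -0.22 0 0 0 1;0.06 -0.01 -0.28 0 0 0 1;0.17 -0.03 -0.28 0 0 0 1;0.29 -0.05 -0.28 0 0 0 1;0.41 -0.07 -0.28 0 0 0 1;0.53 -0.09 -0.28 0 0 0 1;0.65 -0.1 -0.28 0 0 0 1;0.72 -0.112 -0.28 0 0 0 1;0.75 -0.112 -0.28 0 0 0 1;0.75 -0.112 -0.28 0 0 0 1"

```text
time_s: 40.95
eef_pos: [465.1, 273.3, 174.2]
ee_rot: [0.0, 0.707, 0.707, -0.0]
force: [-0.9, -0.4, 0.1]
grip_width: 0.999
grip_force: 0.0
```

```bash
python3 -c "
from h import *
s=capture('scene');p=capture('top')
a=cv2.resize(s['img'][170:310,90:350],(780,420),interpolation=cv2.INTER_CUBIC);save({'img':a},'g7')
print(sense()['eef_pos'],sense()['force'])"
```

```text
[465.25774773 272.5013759  174.26387993] [ 0.18155218 -0.41121237  0.5072506 ]
```

View pics/g7.png

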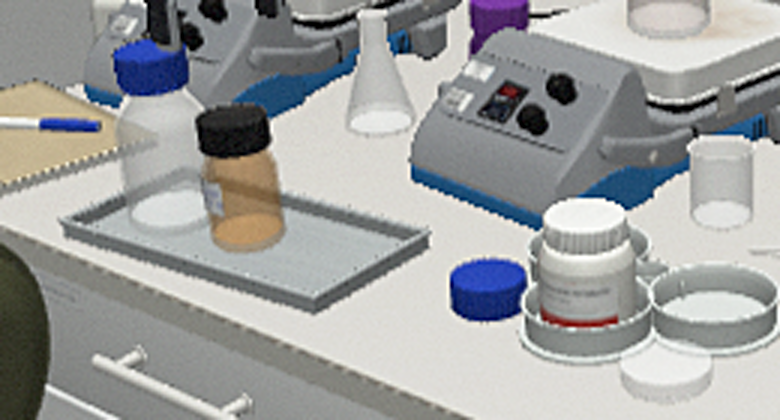

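The jar is back in the front cup, upright at crop (270,588). Next is the small bottle.

jog_arm --series "0 0 0.05 0 0 0 1;0 0 0.11 0 0 0 1;0 0 0.16 0 0 0 1;0 0 0.185 0 0 0 1;0 0 0.197 0 0 0 1;0 0 0.197 0 0 0 1;0 0 0.197 0 0 0 0.4;0 0 0.197 0 0 0 -1;0 0 0.197 0 0 0 -1;0 0 0.197 0 0 0 -1;0 0 0.197 0 0 0 -1;0 0 0.197 0 0 0 -1;0 0 0.197 0 0 0 -1;0 0 0.197 0 0 0 -1"

```text
time_s: 42.8
eef_pos: [465.2, 273.5, 96.2]
ee_rot: [0.0, 0.707, 0.707, 0.0]
force: [-0.7, -1.3, 5.8]
grip_width: 0.595
grip_force: 41.3
```

jog_arm --series "0 0 -0.02 0 0 0 -1;0 0 -0.08 0 0 0 -1;0 0 -0.16 0 0 0 -1;0 0 -0.22 0 0 0 -1;-0.02 0.01 -0.25 0 0 0 -1;-0.08 0.035 -0.25 0 0 0 -1;-0.16 0.07 -0.25 0 0 0 -1;-0.25 0.11 -0.25 0 0 0 -1;-0.34 0.15 -0.25 0 0 0 -1;-0.43 0.19 -0.25 0 0 0 -1;-0.52 0.225 -0.25 0 0 0 -1;-0.59 0.255 -0.25 0 0 0 -1;-0.616 0.266 -0.24 0 0 0 -1;-0.616 0.266 -0.19 0 0 0 -1;-0.616 0.266 -0.13 0 0 0 -1;-0.616 0.266 -0.08 0 0 0 -1;-0.616 0.266 -0.04 0 0 0 -1;-0.616 0.266 -0.016 0 0 0 -1;-0.616 0.266 -0.006 0 0 0 -1;-0.616 0.266 -0.006 0 0 0 -1"

```text
time_s: 45.3
eef_pos: [571.5, 27.0, 98.4]
ee_rot: [0.0, 0.707, 0.707, 0.0]
force: [0.2, -0.8, -1.5]
grip_width: 0.595
grip_force: 42.2
```

jog_arm --series "0 0 0.002 0 0 0 -1;0 0 0.003 0 0 0 -1;0 0 0.003 0 0 0 0;0 0 0.003 0 0 0 0.5;0 0 0.003 0 0 0 1;0 0 0.003 0 0 0 1;0 0 -0.05 0 0 0 1;0 0 -0.13 0 0 0 1;0 0 -0.23 0 0 0 1;0.06 -0.02 -0.3 0 0 0 1;0.17 -0.06 -0.334 0 0 0 1;0.29 -0.1 -0.334 0 0 0 1;0.41 -0.145 -0.334 0 0 0 1;0.53 -0.19 -0.334 0 0 0 1;0.65 -0.23 -0.334 0 0 0 1;0.75 -0.267 -0.334 0 0 0 1;0.809 -0.287 -0.334 0 0 0 1;0.809 -0.287 -0.334 0 0 0 1"

```text
time_s: 47.55
eef_pos: [455.9, 351.7, 231.3]
ee_rot: [-0.0, 0.706, 0.708, -0.0]
force: [0.2, 0.2, 0.5]
grip_width: 1.001
grip_force: 0.0
```

Descend to z 133 and grip.

jog_arm --series "0 0 0.05 0 0 0 1;0 0 0.12 0 0 0 1;0 0 0.18 0 0 0 1;0 0 0.22 0 0 0 1;0 0 0.246 0 0 0 1;0 0 0.246 0 0 0 1;0 0 0.246 0 0 0 1;0 0 0.246 0 0 0 0.5;0 0 0.246 0 0 0 -1;0 0 0.246 0 0 0 -1;0 0 0.246 0 0 0 -1;0 0 0.246 0 0 0 -1;0 0 0.246 0 0 0 -1;0 0 0.246 0 0 0 -1;0 0 0.246 0 0 0 -1"

```text
time_s: 49.42
eef_pos: [456.9, 350.7, 133.8]
ee_rot: [0.0, 0.707, 0.707, 0.001]
force: [-0.4, -0.6, 5.9]
grip_width: 0.618
grip_force: 42.4
```

jog_arm --series "0 0 -0.02 0 0 0 -1;0 0 -0.06 0 0 0 -1;0 0 -0.13 0 0 0 -1;0 0 -0.2 0 0 0 -1;0 0 -0.27 0 0 0 -1;0 0 -0.31 0 0 0 -1;0 0 -0.33 0 0 0 -1;-0.03 0.01 -0.33 0 0 0 -1;-0.1 0.03 -0.33 0 0 0 -1;-0.19 0.05 -0.33 0 0 0 -1;-0.28 0.075 -0.33 0 0 0 -1;-0.37 0.1 -0.33 0 0 0 -1;-0.46 0.12 -0.33 0 0 0 -1;-0.55 0.145 -0.33 0 0 0 -1;-0.64 0.17 -0.33 0 0 0 -1;-0.73 0.195 -0.33 0 0 0 -1;-0.82 0.22 -0.33 0 0 0 -1;-0.9 0.24 -0.33 0 0 0 -1;-0.96 0.26 -0.33 0 0 0 -1;-0.98 0.269 -0.33 0 0 0 -1"

```text
time_s: 51.92
eef_pos: [563.7, -43.1, 264.0]
ee_rot: [-0.001, 0.708, 0.706, -0.001]
force: [0.6, -0.2, -2.6]
grip_width: 0.622
grip_force: 42.7
```

jog_arm --series "-0.05 0 0 0 0 0 -1;-0.1 0 0 0 0 0 -1;-0.12 0 0.03 0 0 0 -1;-0.12 0 0.1 0 0 0 -1;-0.12 0 0.18 0 0 0 -1;-0.12 0 0.23 0 0 0 -1;-0.12 0 0.255 0 0 0 -1;-0.12 0 0.275 0 0 0 -1;-0.12 0 0.295 0 0 0 -1;-0.12 0 0.31 0 0 0 -1;-0.12 0 0.321 0 0 0 -1;-0.12 0 0.321 0 0 0 -1;-0.12 0 0.321 0 0 0 -1"

```text
time_s: 53.55
eef_pos: [564.1, -89.5, 137.0]
ee_rot: [0.0, 0.707, 0.707, 0.0]
force: [-0.2, -0.8, -2.3]
grip_width: 0.621
grip_force: 42.8
```

Lower the last 1.5 mm, release, rise and clear away.

jog_arm --series "0 0 0.002 0 0 0 -1;0 0 0.004 0 0 0 -1;0 0 0.004 0 0 0 -1;0 0 0.004 0 0 0 0;0 0 0.004 0 0 0 0.5;0 0 0.004 0 0 0 1;0 0 0.004 0 0 0 1;0 0 -0.05 0 0 0 1;0 0 -0.13 0 0 0 1;0 0 -0.23 0 0 0 1;0 0 -0.3 0 0 0 1;0.1 -0.05 -0.33 0 0 0 1;0.22 -0.1 -0.33 0 0 0 1;0.34 -0.16 -0.33 0 0 0 1;0.46 -0.22 -0.33 0 0 0 1;0.58 -0.28 -0.33 0 0 0 1;0.7 -0.34 -0.33 0 0 0 1;0.8 -0.38 -0.33 0 0 0 1;0.9 -0.38 -0.33 0 0 0 1;0.9 -0.38 -0.33 0 0 0 1"

```text
time_s: 56.05
eef_pos: [411.6, 272.4, 268.5]
ee_rot: [-0.0, 0.706, 0.708, 0.0]
force: [-0.4, -0.8, 0.0]
grip_width: 1.001
grip_force: 0.0
```

```bash
python3 -c "
from h import *
s=capture('scene');p=capture('top')
a=cv2.resize(p['img'][235:325,285:485],(800,360),interpolation=cv2.INTER_CUBIC)
b=cv2.resize(s['img'][200:345,230:440],(345,238),interpolation=cv2.INTER_CUBIC)
c=np.zeros((600,800,3),np.uint8);c[:360]=a;c[362:,:345]=b
b=cv2.resize(s['img'][280:345,360:440],(290,236),interpolation=cv2.INTER_CUBIC);c[362:598,360:650]=b
save({'img':c},'g8');print(sense()['eef_pos'],sense()['force'])"
```

```text
[412.05782038 270.45055246 268.49784267] [-1.06692804 -0.13660558  0.6355746 ]
```

View pics/g8.png

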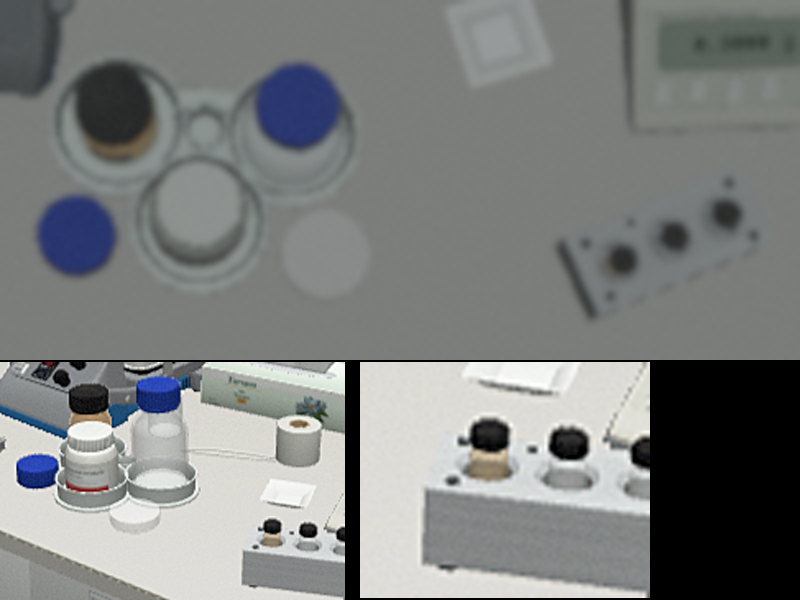

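All three vessels match their first pixel positions: amber (261,313.5), large (261,359) and jar in front. The socket is empty, and three vials stand in the block.

```bash
python3 -c "
from rig import finish_job
print(finish_job())"
```

```text
the job is handed in; nothing more can be done
None
```

I moved the sample vial into the free hole of the heating block and put all three vessels back upright in their own cups. The two other block vials were left alone, and I handed the job in after about 56 s of robot time.

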